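# Put the packing kit back in its foam tray

### The job

Put the packing kit back in the foam tool tray for the next shift: the snap-off cutter, the marker, the small roll of black tape and the pack of kraft tags. Each goes into the cut-out made for it, lying flat, right way up, on the bottom of the cut-out. The silver pen is not part of the kit: leave it lying where it is.

Things in the scene. Friction and masses are not known exactly. Their poses are not given: they have to be found in the camera images.
- cutter: Snap-off cutter, yellow, lying flat on the bench: 156 mm long (its y), 22 mm wide (its x), 15 mm high, 0.07 kg. Origin: centre of its underside, z up. Blade retracted. Grip it across the 22 mm at the middle.
- marker: Red marker with a clip, lying flat: 130 mm long (its y), 15 mm wide (its x), 15 mm high (17 mm at the clip), 0.025 kg; it does not roll. Origin: centre of its underside, z up. Grip it across the 15 mm at the middle.
- tape_roll: Small roll of black tape lying flat, 60 mm across and 18 mm high, 0.05 kg. Origin: centre of its underside, z up. Grip it across its diameter (the core hole is solid to the touch).
- tags: Pack of brown kraft tags lying flat, a solid block 92 mm long (its x), 51 mm wide (its y), 28 mm high, 0.11 kg. Origin: centre of its underside, z up. Grip it across the 51 mm at the middle.
- tool_tray: Shallow grey steel tray, 372 (x) x 240 (y) mm, rim 31 mm high, fixed to the bench, elsewhere at each start. Origin: centre of its underside. In it lie four fixed charcoal foam modules 2 by 2, in any order, long sides along the tray's, tops 33 mm above the bench. Each has a cut-out with a light grey floor, 4 mm bevelled edges and, across its middle, a finger notch of the same depth.
- nest_cutter: Cutter's foam module, 180 (x) x 114 (y) x 30 mm thick. Origin: centre of its underside, 3 mm above the bench, right below the cut-out's centre; z up. Cut-out: slot 164 mm along x, 30 mm along y (the longer, wider of the two slots), 13 mm deep: floor 17 mm above the origin. Finger notch 46 mm along x, 84 mm along y.
- nest_marker: Marker's foam module, 180 (x) x 114 (y) x 30 mm thick. Origin: centre of its underside, 3 mm above the bench, right below the cut-out's centre; z up. Cut-out: slot 138 mm along x, 23 mm along y (the shorter, narrower of the two slots), 13 mm deep: floor 17 mm above the origin. Finger notch 46 mm along x, 78 mm along y.
- nest_tape: Tape roll's foam module, 180 (x) x 114 (y) x 30 mm thick. Origin: centre of its underside, 3 mm above the bench, right below the cut-out's centre; z up. Cut-out: round well 72 mm across, 14 mm deep: floor 16 mm above the origin. Finger notch 126 mm along x, 46 mm along y: the fingers stand in line along x.
- nest_tags: Tags' foam module, 180 (x) x 114 (y) x 30 mm thick. Origin: centre of its underside, 3 mm above the bench, right below the cut-out's centre; z up. Cut-out: rectangular well 59 mm along x, 100 mm along y, 20 mm deep: floor 10 mm above the origin. Finger notch 115 mm along x, 46 mm along y: the fingers stand in line along x.
- pen: Slim silver pen lying on the bench, 138 mm long (its y), 10 mm wide, 12 mm high; not part of the kit, to be left where it lies. Origin: centre of its underside.

How it is judged (in metres and radians):
At the end, for the whole second after the job is handed in: Each of the four lies still in its own cut-out: centre within 9 mm of the cut-out's, underside within 4 mm of its floor, upright within 0.08 rad, cutter and marker within 0.15 rad of the slot's line, tags within 0.2 rad (either way round); the pen within 30 mm of where it lay (horizontal distance between cutter and nest_cutter below 0.009 m and z of cutter in the frame of nest_cutter between 0.013 and 0.021 m and angle between each of cutter, marker, tape_roll, tags's own z axis and vertical below 0.08 rad and linear speed of each of cutter, marker, tape_roll, tags below 0.01 m/s and angular speed of each of cutter, marker, tape_roll, tags below 0.1 rad/s and horizontal distance between marker and nest_marker below 0.009 m and z of marker in the frame of nest_marker between 0.013 and 0.021 m and horizontal distance between tape_roll and nest_tape below 0.009 m and z of tape_roll in the frame of nest_tape between 0.012 and 0.02 m and horizontal distance between tags and nest_tags below 0.009 m and z of tags in the frame of nest_tags between 0.006 and 0.014 m and angle between the y axis of cutter and the x axis of nest_cutter, either way round below 0.15 rad and angle between the y axis of marker and the x axis of nest_marker, either way round below 0.15 rad and angle between the x axis of tags and the y axis of nest_tags, either way round below 0.2 rad and distance of pen from where it was at the start of the episode below 0.03 m); the robot touches nothing.
It fails at once if the silver pen is moved more than 30 mm (distance of pen from where it was at the start of the episode above 0.03 m).
It also fails if it takes over 102 s, if anything falls off the work surface, if the arm or the gripper's body presses on something with over 40 N, if the wrist force passes 120 N, or if a joint passes its speed limit or range.

### The arm

A 6-joint arm with a two-finger parallel gripper is mounted at the origin on the work surface; the furniture and walls round the work are solid. World frame = base frame: x ahead of the robot, y to its left, z up, the work surface at z = 0. Lengths are in m, angles in degrees, forces in N, time in s.
With the tool pointing down it reaches from about 0.25 to 0.725 m from the base axis. Payload 9.7 kg.
Tool frame: the origin (TCP) lies midway between the tips of the shut fingers; the grasp point (between the pads) lies 19 mm behind it; z points along the fingers, y is the line along which they close (so a half turn about z gives the same grasp; the last joint's range is limited). The gripper opens to 85 mm and grips with 20 to 120 N. Pads are 22 mm wide; open, the fingers measure 114 mm over their backs; the gripper's body (76 mm by 85 mm) begins 54 mm behind the grasp point. The pads swing forward as they close: fully open they stand 13 mm farther back than shut.
Start: joints at [70.989, 4.979, 10.078, 95.1, 0, 90], TCP at [0.179, 0.52, 0.231] pointing down, gripper open.
Joint ranges: [-179.16, 179.16], [-48.56, 103.87], [-65.8, 70.77], [-126.05, 130.52], [-82.76, 87.17], [-180, 180]. Speed limits (degrees/s): [127.2, 127.2, 147.25, 180, 180, 180].

### API

Orientations are given as [roll, pitch, yaw] about the fixed x, y, z axes, in that order (R = Rz(yaw) Ry(pitch) Rx(roll)).
In Python, from workcell import * gives the robot as it stands.
- The arm moves only by the tool servo_tool, never from a script. Its argument "moves" is a list of rows, each a list of 4 numbers: the shift along the world's x, y, z in shares of 0.8 m (1.0 is 0.8 m), then the turn about the world's z in shares of 4 rad (1.0 is 4 rad). A call has 1 to 20 rows; each row is the pose to reach, as a shift and turn from the pose commanded when the call began; what a row does not reach only later rows make up. A row lasts 1/12 s, in which the tool goes at most 41.7 mm and 7.16 degrees, less where a joint would pass 70% of its speed; a pose out of reach is approached as far as the arm can. Shift and turn numbers lie between -1 and 1, and a call with a number outside is refused. A call with a gripper value outside its range is refused whole. "claw" is the closure, from 0 (fully open) to 1 (shut), set as the call begins (left out, the last holds). The fingers move at their own pace and stop on an object; "force" is the grip in N (left out, the last holds). Time passes only in rows, so rows that repeat a pose let the fingers close. It gives the time, the measured TCP pose, the force, the opening and the grip force at its end, in the units of the state.
- get_obs(): the state, without advancing time (a new reading comes with each control period).
- camera(name): name is "scene" or "top" or "wrist"; returns the picture (420x560x3 uint8, red, green, blue); there is no depth.
- get_calibration(name): a dict with "fx", "fy", "cx", "cy" (pixels), "rvec" (rotation vector, rad) and "tvec" (3), from world to camera coordinates, as OpenCV has them; the wrist camera has in their place "tool_from_camera" (4x4, takes a point from camera to tool coordinates, whose origin is the TCP and whose axes are the flange's). Camera axes: x right, y down, z forward; pixel columns grow to the right and rows downward; lengths in m; the calibration is good to about 2 mm. A picture is of the moment at which its call begins: read the wrist's pose just before it. get_calibration takes no time and is no camera call.
- job_done(): hands the job in; it is judged then, once.
The state is a dict: "time": time; "q": joint angles; "qd": joint speeds; "joint_efforts": joint torques, N m; "ee_pos": TCP position; "tcp_rot": TCP orientation; "wrist_force": force on the tool from outside, world axes, zero at the start; "torque": the same for the moment, N m; "opening": finger opening in m; "grasp_force": force on a finger pad.
Only numpy, scipy, OpenCV 4.12 (cv2) and the standard library are available. Lean on these libraries where they do the work, as an engineer would, in place of code of your own. Each camera call takes 0.05 s, during which the arm holds its last target. There are 200 camera calls.

## Working session

There is one attempt and no reset: what is moved stays moved. The work goes in short steps, Python scripts to look and compute and a tool call to move; the robot and the scene stay as the last step left them, time stands still between calls to the robot, and variables do not carry over. Pictures are saved under pics/ and viewed, at most 14 in all, crops included, and the job is handed in when it is done.

Besides the shell and the picture viewer there is one more tool, called after "Emit:" as name([rows], argument=value, ...), one row to a line, values as JSON. servo_tool: Moves the arm, as the interface text tells. Its arguments: {"type":"object","properties":{"moves":{"type":"array","items":{"type":"array","items":{"type":"number"}}},"claw":{"type":"number"},"force":{"type":"number"}},"required":["moves"]}

```bash
mkdir -p pics; ls; python3 - <<'E'
from workcell import *
import cv2
o=get_obs();print(o['ee_pos'],o['tcp_rot'],o['time'])
for n in ('top','scene'):
    im=camera(n);cv2.imwrite(f'pics/{n}0.png',im[:,:,::-1]);print(get_calibration(n))
print(get_calibration('wrist'))
E
```

```text
pics
[0.17907322 0.51976909 0.23059098] [-1.79922997e+02 -1.47685145e-03  1.60988458e+02] 0.0
{'fx': 431.55030497485103, 'fy': 431.55030497485103, 'cx': 282.78084999896515, 'cy': 205.47749391051326, 'rvec': array([ 2.16162093, -2.10981638,  0.15198046]), 'tvec': array([0.00761574, 0.53834904, 0.94477865])}
{'fx': 541.8308084554318, 'fy': 541.8308084554318, 'cx': 286.8741328937922, 'cy': 212.6705530713017, 'rvec': array([ 2.18024362, -1.08000379,  0.45498928]), 'tvec': array([-0.31497294,  0.36059172,  0.97716082])}
{'fx': 335.8269584456868, 'fy': 335.8269584456868, 'cx': 280.48203245204945, 'cy': 206.55435144713908, 'tool_from_camera': array([[ 4.83351599e-04, -9.65437886e-01, -2.60632795e-01,
         6.61593937e-02],
       [ 9.99999367e-01,  7.31574339e-04, -8.55373133e-04,
         1.53525303e-03],
       [ 1.01648189e-03, -2.60632217e-01,  9.65437628e-01,
        -1.43727392e-01],
       [ 0.00000000e+00,  0.00000000e+00,  0.00000000e+00,
         1.00000000e+00]])}
```

View pics/top0.png

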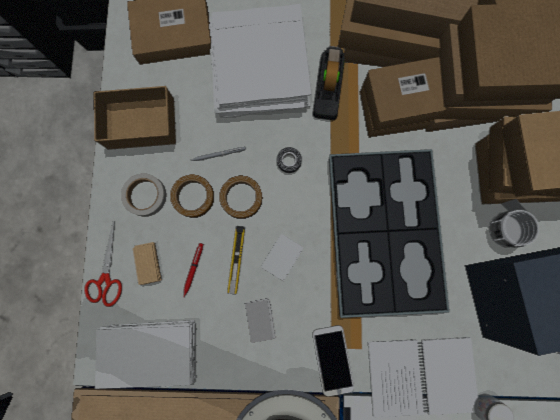

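View pics/scene0.png

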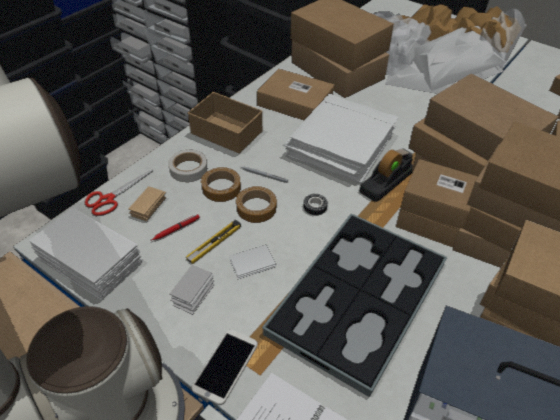

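The top view shows the tags at (147,263), marker (193,270), cutter (236,260), tape roll (289,159) and pen (218,153). The tray is centred at (388,232). Its nests are tags at upper left (358,195), a slot at upper right (407,192), a slot at lower left (365,272) and the round tape well at lower right (416,270).

```bash
cat > h.py <<'E'
import numpy as np, cv2
from scipy.spatial.transform import Rotation as R
def extr(cal,obs=None):
    """camera centre and cam->world rotation"""
    if 'rvec' in cal:
        r=cv2.Rodrigues(np.array(cal['rvec']))[0]; return -r.T@cal['tvec'], r.T
    T=cal['tool_from_camera']; W=R.from_euler('xyz',obs['tcp_rot'],degrees=True).as_matrix()
    return W@T[:3,3]+obs['ee_pos'], W@T[:3,:3]
def cast(px,z,cal,obs=None):
    px=np.atleast_2d(np.asarray(px,float)); c,M=extr(cal,obs)
    d=np.c_[(px[:,0]-cal['cx'])/cal['fx'],(px[:,1]-cal['cy'])/cal['fy'],np.ones(len(px))]@M.T
    return c[:2]+d[:,:2]*((z-c[2])/d[:,2])[:,None]
def proj(P,cal,obs=None):
    c,M=extr(cal,obs); q=(np.atleast_2d(P)-c)@M
    return q[:,:2]/q[:,2:]*[cal['fx'],cal['fy']]+[cal['cx'],cal['cy']]
def blobs(mask,z,cal,obs=None,amin=30):
    out=[]
    for c in cv2.findContours(mask.astype(np.uint8),cv2.RETR_EXTERNAL,cv2.CHAIN_APPROX_NONE)[0]:
        a=cv2.contourArea(c)
        if a<amin: continue
        m=cv2.moments(c)
        w=cast(c[:,0],z,cal,obs)
        r=cv2.minAreaRect((w*1000).astype(np.float32))
        b=cv2.boxPoints(r); e=max(b[1]-b[0],b[2]-b[1],key=np.linalg.norm)
        out.append((int(a),np.round([m['m10']/m['m00'],m['m01']/m['m00']]),np.round(r[0],1),np.round(sorted(r[1]),1),round(float(np.degrees(np.arctan2(e[1],e[0]))%180),1)))
    return out
E
python3 - <<'E'
from h import *
from workcell import get_calibration
cal=get_calibration('top'); print(extr(cal)[0])
im=cv2.imread('pics/top0.png'); h,s,v=[a.astype(int) for a in cv2.split(cv2.cvtColor(im,cv2.COLOR_BGR2HSV))]
def roi(m,x0,y0,x1,y1):
    k=np.zeros(m.shape,bool);k[y0:y1,x0:x1]=1;return m&k
def show(n,m,z):
    for b in blobs(m,z,cal): print(n,*b)
show('marker',roi((s>120)&((h<10)|(h>170)),175,235,210,305),.008)
show('cutter',roi((s>90)&(h>15)&(h<35)|(v<70),222,220,250,300),.012)
show('tags',roi((s>70)&(h<25),128,235,165,290),.028)
show('tape',roi(v<110,270,140,310,178),.012)
show('floor',roi(v>95,337,155,432,310),.02)
show('tray',roi(v<100,325,145,452,320),.031)
print(v[195,330:450:3],v[150:180:2,360])
big=cv2.resize(np.hstack([im[140:320,75:255],im[140:320,270:450]]),None,fx=2.2,fy=3.0,interpolation=cv2.INTER_CUBIC)
cv2.imwrite('pics/c1.png',big)
E
```

```text
[0.38694617 0.00716144 1.01622132]
marker 113 [189. 279.] [363.9 233.2] [11.8 70.5] 164.5
marker 82 [198. 254.] [425.3 216.1] [11.9 49.5] 164.5
cutter 374 [237. 251.] [415.2 126.1] [ 21.7 154.4] 175.0
tags 807 [147. 263.] [400.4 327.8] [50.7 89.1] 13.9
tape 535 [289. 160.] [652.   10.1] [59.9 66.5] 1.3
floor 1117 [415. 270.] [ 400.9 -282.9] [ 67.6 122.2] 20.2
floor 904 [364. 273.] [ 392.2 -169.1] [ 75.3 125.9] 31.0
floor 1257 [358. 194.] [ 572.  -154.6] [ 97.1 105.5] 56.5
floor 1075 [408. 192.] [ 581.9 -270.5] [ 80.9 155.8] 25.8
tray 17653 [386. 235.] [ 485.2 -215.6] [249.6 379.2] 4.3
[ 81  87  32 122 121 122 123 123 123 122 120 121 119 120 122 121 118   9
  18  42  52 119 120 121 118 117 116 115 117 117 116 117  51  33  37  70
 138 138 137 137] [140 134  77  41  44  41  42  46  43  14  25 123 121 122 120]
```

View pics/c1.png

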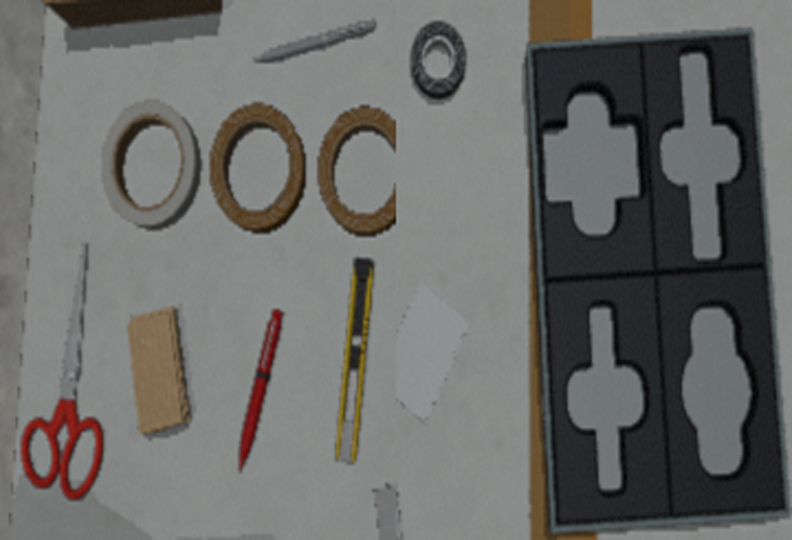

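Units first: shifts go in shares of 0.8 m and turns go in shares of 4 rad. So -28 cm is -0.35, -24 cm is -0.3, -0.24 rad is -0.06.

Emit:
servo_tool([
  [0.0375, -0.05, 0.025, -0.03],
  [0.075, -0.1, 0.05, -0.06],
  [0.1125, -0.15, 0.05, -0.09],
  [0.15, -0.2, 0.05, -0.12],
  [0.1875, -0.25, 0.05, -0.15],
  [0.225, -0.3, 0.05, -0.18],
  [0.25, -0.35, 0.05, -0.21],
  [0.25, -0.35, 0.05, -0.24],
  [0.25, -0.35, 0.05, -0.27],
  [0.25, -0.35, 0.05, -0.3],
  [0.25, -0.35, 0.05, -0.33],
  [0.25, -0.35, 0.05, -0.36],
  [0.25, -0.35, 0.05, -0.39],
  [0.25, -0.35, 0.05, -0.42],
  [0.25, -0.35, 0.05, -0.45],
  [0.25, -0.35, 0.05, -0.48],
  [0.25, -0.35, 0.05, -0.51],
  [0.25, -0.35, 0.05, -0.54],
  [0.25, -0.35, 0.05, -0.57],
  [0.25, -0.35, 0.05, -0.6],
])

```text
time: 1.77
ee_pos: [0.3952, 0.208, 0.2708]
tcp_rot: [-178.3, 0.1, 26.9]
wrist_force: [-0.1, 0.0, -0.4]
opening: 0.0853
grasp_force: 0.0
```

To row units: -0.24 rad is -0.06.

Emit:
servo_tool([
  [0, 0, 0, -0.03],
  [0, 0, 0, -0.06],
  [0, 0, 0, -0.06],
  [0, 0, 0, -0.06],
  [0, 0, 0, -0.06],
])

```text
time: 2.18
ee_pos: [0.416, 0.1357, 0.2712]
tcp_rot: [-176.5, 0.1, 15.8]
wrist_force: [-0.8, -0.1, -0.5]
opening: 0.0851
grasp_force: 0.0
```

```bash
python3 - <<'E'
from workcell import *
import cv2,pickle
o=get_obs();im=camera('wrist');cv2.imwrite('pics/w1.png',im[:,:,::-1]);pickle.dump(o,open('pics/w1.pkl','wb'))
print(o['ee_pos'],o['tcp_rot'],o['time'],o['q'])
E
```

```text
[0.41604212 0.13570838 0.27120118] [-1.76502570e+02  1.00882964e-01  1.58458935e+01] 2.1833 [ 15.78891831  -9.13663933   0.81335342 100.05435785   3.4973282
 179.94291861]
```

To row units: -45 cm is -0.5625, -44 cm is -0.55.

Emit:
servo_tool([
  [0.025, -0.05, 0.0125, 0],
  [0.05, -0.1, 0.025, 0],
  [0.075, -0.15, 0.0375, 0],
  [0.1, -0.2, 0.05, 0],
  [0.1, -0.25, 0.05, 0],
  [0.1, -0.3, 0.05, 0],
  [0.1, -0.35, 0.05, 0],
  [0.1, -0.4, 0.05, 0],
  [0.1, -0.45, 0.05, 0],
  [0.1, -0.5, 0.05, 0],
  [0.1, -0.55, 0.05, 0],
  [0.1, -0.5625, 0.05, 0],
  [0.1, -0.5625, 0.05, 0],
  [0.1, -0.5625, 0.05, 0],
  [0.1, -0.5625, 0.05, 0],
  [0.1, -0.5625, 0.05, 0],
])

```text
time: 3.57
ee_pos: [0.4964, -0.3118, 0.3118]
tcp_rot: [-176.5, 0.1, 16.1]
wrist_force: [-0.3, 0.5, -0.4]
opening: 0.0853
grasp_force: 0.0
```

```bash
python3 - <<'E'
from workcell import *
import cv2,pickle,numpy as np
o=get_obs();im=camera('wrist');cv2.imwrite('pics/w2.png',im[:,:,::-1]);pickle.dump(o,open('pics/w2.pkl','wb'))
print(o['ee_pos'],o['tcp_rot'],o['time'],o['q'])
a=cv2.imread('pics/w1.png');cv2.imwrite('pics/w12.png',cv2.resize(np.vstack([a,im[:,:,::-1]]),None,fx=.7,fy=.7,interpolation=cv2.INTER_AREA))
E
```

```text
[ 0.49643924 -0.3118123   0.31184128] [-1.76485793e+02  5.94749639e-02  1.60537921e+01] 3.5667 [-33.22487044  16.22727541  32.1544771  108.63072755   2.24674867
 130.67013849]
```

View pics/w12.png

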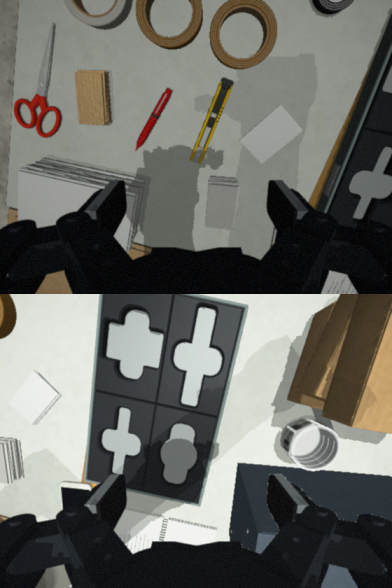

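Both wrist pictures are clear. In w1 the tags are at about (131,138), the marker at (220,170) and the cutter at (303,170). In w2 the four nests are at about (192,70), (282,80), (172,207) and (255,222). The wrist picked up a 3.5° tilt at the joint 6 limit, and I'll undo that.

```bash
cat >> h.py <<'E'
def wpoly(mask,z,cal,obs=None,amin=200,hocc=0):
    """world centroid / principal axis / extents of blobs on plane z; hocc: wall height occluding a floor"""
    C=extr(cal,obs)[0]; out=[]
    n,l,st,ce=cv2.connectedComponentsWithStats(mask.astype(np.uint8))
    for i in range(1,n):
        if st[i,4]<amin: continue
        yx=np.argwhere(l==i); w=cast(yx[:,::-1],z,cal,obs); c=w.mean(0)
        u=np.linalg.svd(w-c,full_matrices=False)[2]; e=np.ptp((w-c)@u.T,axis=0)
        mid=(c+u.T@((((w-c)@u.T).max(0)+((w-c)@u.T).min(0))/2))
        k=(c-C[:2])*hocc/(C[2]-z-hocc)/2
        out.append((st[i,4],np.round(ce[i]),np.round((c-k)*1e3,1),np.round((mid-k)*1e3,1),np.round(e*1e3,1),round(float(np.degrees(np.arctan2(u[0,1],u[0,0]))%180),1)))
    return out
E
python3 - <<'E'
from h import *
from workcell import get_calibration
import pickle
def hsv(n):
    im=cv2.imread(n); return [a.astype(int) for a in cv2.split(cv2.cvtColor(im,cv2.COLOR_BGR2HSV))]
def roi(m,x0,y0,x1,y1):
    k=np.zeros(m.shape,bool);k[y0:y1,x0:x1]=1;return m&k
cl=lambda m:cv2.morphologyEx(m.astype(np.uint8),cv2.MORPH_CLOSE,np.ones((7,7)))>0
def show(n,m,z,c,o=None,h=0,a=100):
    for b in wpoly(m,z,c,o,a,h): print(n,*b)
ct=get_calibration('top');cw=get_calibration('wrist')
h,s,v=hsv('pics/top0.png')
print('TOP')
show('marker',cl(roi((s>120)&((h<10)|(h>170)),175,235,210,305)),.008,ct)
show('cutter',cl(roi((s>90)&(h>15)&(h<35)|(v<70),222,220,250,300)),.012,ct)
show('tags',roi((s>70)&(h<25),128,235,165,290),.028,ct)
show('tape',cl(roi(v<110,270,140,310,178)),.012,ct)
show('floor',roi(v>80,337,157,432,308),.02,ct,None,.009)
print('W1'); o=pickle.load(open('pics/w1.pkl','rb')); h,s,v=hsv('pics/w1.png')
show('marker',cl(roi((s>120)&((h<10)|(h>170)),175,110,260,220)),.008,cw,o)
show('cutter',cl(roi((s>90)&(h>15)&(h<35)|(v<60),260,105,340,233)),.012,cw,o)
show('tags',roi((s>70)&(h<25),100,90,165,185),.028,cw,o)
print('W2'); o=pickle.load(open('pics/w2.pkl','rb')); h,s,v=hsv('pics/w2.png')
print(v[222,200:320:6],v[70,140:260:6])
m=roi(v>90,140,5,335,270)
show('floor',m,.02,cw,o,.009)
E
```

```text
TOP
marker 260 [193. 268.] [391.2 225.8] [389.5 226. ] [123.7  12. ] 164.6
cutter 626 [236. 259.] [414.1 126.3] [415.2 126.1] [154.4  21.8] 175.0
tags 865 [147. 263.] [399.9 327.8] [400.4 328. ] [89.1 50.7] 14.2
tape 495 [289. 160.] [652.8  10. ] [652.   10.1] [67.3 60.6] 178.0
floor 1201 [408. 192.] [ 580.6 -269.2] [ 581.2 -269. ] [160.6  82.3] 4.5
floor 1359 [358. 194.] [ 570.9 -154. ] [ 571.1 -153.8] [109.9 100.2] 8.4
floor 1013 [365. 272.] [ 391.6 -168.1] [ 392.  -168.1] [134.   76.2] 4.6
floor 1212 [415. 270.] [ 400.1 -282.3] [ 400.4 -282.3] [122.7  68.9] 4.7
W1
marker 945 [220. 168.] [394.1 225.9] [388.7 227.4] [125.7  13.2] 164.4
cutter 1807 [306. 162.] [430.5 126.3] [414.5 127.6] [154.5  22.2] 175.1
tags 3559 [132. 139.] [402.8 328. ] [401.7 327.7] [89.2 56.6] 12.3
W2
[ 98  29  27  24  32  86 104 107 108 105 107 111 111 110  35  31  36  85
 142 221] [ 94  42  40 195 192 197 196 197 198 200 203 205 201 207 205 211  46  76
  73  19]
floor 240 [142.  29.] [604.  -88.8] [592.9 -90.2] [76.4  6.5] 7.0
floor 311 [317.   8.] [ 679.7 -282.5] [ 678.2 -274.1] [58.8 11. ] 99.4
floor 5161 [283.  89.] [ 584.1 -269.5] [ 581.1 -269.8] [165.7  85.6] 4.3
floor 5442 [192.  72.] [ 573.8 -157.4] [ 572.3 -157.4] [114.   98.3] 3.4
floor 235 [325.  66.] [ 623.9 -310.1] [ 626.9 -305. ] [43.  34.9] 178.5
floor 4180 [320. 206.] [ 455.8 -357.9] [ 487.4 -351.3] [251.1  61.5] 11.1
floor 2814 [172. 213.] [ 390.2 -168.5] [ 379.9 -169.8] [164.7  78.5] 2.2
floor 3177 [255. 227.] [ 404.3 -282.9] [ 402.1 -283.2] [124.3  70.5] 4.5
```

To row units: 2.4 rad is 0.6.

Emit:
servo_tool([
  [0, 0, 0, 0.03],
  [0, 0, 0, 0.06],
  [0, 0, 0, 0.09],
  [0, 0, 0, 0.12],
  [0, 0, 0, 0.15],
  [0, 0, 0, 0.18],
  [0, 0, 0, 0.21],
  [0, 0, 0, 0.24],
  [0, 0, 0, 0.27],
  [0, 0, 0, 0.3],
  [0, 0, 0, 0.33],
  [0, 0, 0, 0.36],
  [0, 0, 0, 0.39],
  [0, 0, 0, 0.42],
  [0, 0, 0, 0.45],
  [0, 0, 0, 0.48],
  [0, 0, 0, 0.51],
  [0, 0, 0, 0.54],
  [0, 0, 0, 0.57],
  [0, 0, 0, 0.6],
])

```text
time: 5.28
ee_pos: [0.4962, -0.3122, 0.3119]
tcp_rot: [-176.5, 0.1, 153.9]
wrist_force: [-0.3, 0.0, 0.2]
opening: 0.0854
grasp_force: 0.0
```

To row units: 2.4 rad is 0.6.

Emit:
servo_tool([
  [0, 0, 0, 0.03],
  [0, 0, 0, 0.06],
  [0, 0, 0, 0.09],
  [0, 0, 0, 0.12],
  [0, 0, 0, 0.15],
  [0, 0, 0, 0.18],
  [0, 0, 0, 0.21],
  [0, 0, 0, 0.24],
  [0, 0, 0, 0.27],
  [0, 0, 0, 0.3],
  [0, 0, 0, 0.33],
  [0, 0, 0, 0.36],
  [0, 0, 0, 0.39],
  [0, 0, 0, 0.42],
  [0, 0, 0, 0.45],
  [0, 0, 0, 0.48],
  [0, 0, 0, 0.51],
  [0, 0, 0, 0.54],
  [0, 0, 0, 0.57],
  [0, 0, 0, 0.6],
])

```text
time: 6.95
ee_pos: [0.4961, -0.3123, 0.312]
tcp_rot: [-176.4, 0.0, -68.6]
wrist_force: [-0.1, -0.2, 0.2]
opening: 0.0852
grasp_force: 0.0
```

To row units: 0.6 rad is 0.15.

Emit:
servo_tool([
  [0, 0, 0, 0.03],
  [0, 0, 0, 0.06],
  [0, 0, 0, 0.09],
  [0, 0, 0, 0.12],
  [0, 0, 0, 0.15],
  [0, 0, 0, 0.15],
  [0, 0, 0, 0.15],
])

```text
time: 7.53
ee_pos: [0.4962, -0.3127, 0.3116]
tcp_rot: [-176.5, 0.1, -34.7]
wrist_force: [0.1, 0.5, -0.3]
opening: 0.0854
grasp_force: 0.0
```

```bash
python3 - <<'E'
from workcell import *
o=get_obs();print(o['ee_pos'],o['tcp_rot'],o['q'])
E
```

```text
[ 0.49620008 -0.31268058  0.31162885] [-1.76464711e+02  6.37798839e-02 -3.47137428e+01] [ -33.93442916   13.11184564   28.35592902  105.25971218    3.53582903
 -179.21920045]
```

To row units: 0.15 rad is 0.0375.

Emit:
servo_tool([
  [0, 0, 0, 0.03],
  [0, 0, 0, 0.0375],
  [0, 0, 0, 0.0375],
])

```text
time: 7.78
ee_pos: [0.5154, -0.2789, 0.3116]
tcp_rot: [-178.1, 0.1, -29.5]
wrist_force: [-0.9, -0.4, 0.0]
opening: 0.0854
grasp_force: 0.0
```

```bash
python3 - <<'E'
from workcell import *
o=get_obs();print(o['ee_pos'],o['tcp_rot'],o['q'])
E
```

```text
[ 0.51535442 -0.2788772   0.31158226] [-1.78081046e+02  1.08713866e-01 -2.94934900e+01] [ -29.35276641   13.17820317   28.47433471  105.4001302     1.91921527
 -179.85919771]
```

Works as predicted; one more nudge.

To row units: 0.15 rad is 0.0375.

Emit:
servo_tool([
  [0, 0, 0, 0.03],
  [0, 0, 0, 0.0375],
  [0, 0, 0, 0.0375],
])

```text
time: 8.03
ee_pos: [0.532, -0.2426, 0.3115]
tcp_rot: [-179.8, 0.2, -24.7]
wrist_force: [-0.5, -0.0, 1.0]
opening: 0.085
grasp_force: 0.0
```

To row units: 57 cm is 0.7125, 55 cm is 0.6875, -0.12 rad is -0.03.

Emit:
servo_tool([
  [-0.0075, 0.0375, 0, -0.03],
  [-0.015, 0.075, 0, -0.06],
  [-0.025, 0.1188, 0, -0.09],
  [-0.0375, 0.1625, 0, -0.12],
  [-0.0438, 0.2063, 0, -0.15],
  [-0.0563, 0.25, 0, -0.18],
  [-0.0688, 0.2938, 0, -0.21],
  [-0.075, 0.3375, 0, -0.24],
  [-0.0875, 0.3813, 0, -0.27],
  [-0.1, 0.425, 0, -0.3],
  [-0.1063, 0.4688, 0, -0.33],
  [-0.1188, 0.5125, 0, -0.36],
  [-0.1313, 0.5563, 0, -0.39],
  [-0.1375, 0.6, -0.0375, -0.42],
  [-0.15, 0.6438, -0.075, -0.45],
  [-0.1563, 0.6875, -0.1125, -0.48],
  [-0.1638, 0.7125, -0.15, -0.51],
  [-0.1638, 0.7125, -0.1875, -0.54],
  [-0.1638, 0.7125, -0.2125, -0.57],
  [-0.1638, 0.7125, -0.2125, -0.6],
])

```text
time: 9.7
ee_pos: [0.3982, 0.3243, 0.1352]
tcp_rot: [-179.7, -0.2, -159.3]
wrist_force: [-0.8, -0.9, -0.1]
opening: 0.0854
grasp_force: 0.0
```

Emit:
servo_tool([
  [0, 0, 0, 0],
  [0, 0, 0, 0],
  [0, 0, 0, 0],
])

```text
time: 9.95
ee_pos: [0.4011, 0.3255, 0.1426]
tcp_rot: [-179.9, 0.3, -158.8]
wrist_force: [0.4, -0.7, -0.3]
opening: 0.0856
grasp_force: 0.0
```

```bash
cat > look.py <<'E'
import sys,pickle,cv2
from workcell import *
n=sys.argv[1]; o=get_obs(); im=camera('wrist'); cv2.imwrite(f'pics/{n}.png',im[:,:,::-1]); pickle.dump(o,open(f'pics/{n}.pkl','wb'))
print(o['time'],o['ee_pos'].round(4),o['tcp_rot'].round(2),o['q'].round(1))
E
python3 look.py w3
```

```text
9.95 [0.4011 0.3255 0.1426] [-179.87    0.31 -158.8 ] [39.2 -0.7 -5.6 84.9 -0.2 18. ]
```

View pics/w3.png

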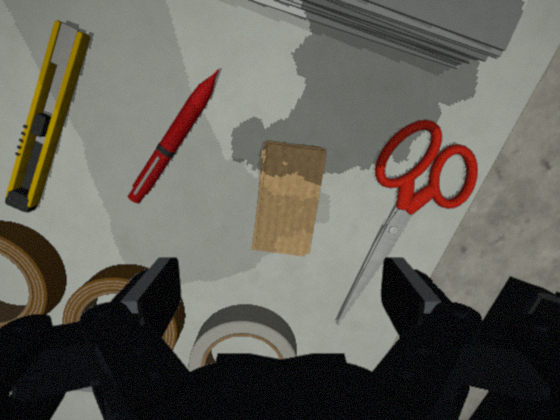

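The tags are centred at about (290,198) with the scissors close by on the right. The marker runs from (218,70) to (133,200). I'll measure these and check the finger clearance.

```bash
python3 - <<'E'
from h import *
from workcell import get_calibration
import pickle
cw=get_calibration('wrist'); o=pickle.load(open('pics/w3.pkl','rb'))
h,s,v=[a.astype(int) for a in cv2.split(cv2.cvtColor(cv2.imread('pics/w3.png'),cv2.COLOR_BGR2HSV))]
def roi(m,x0,y0,x1,y1):
    k=np.zeros(m.shape,bool);k[y0:y1,x0:x1]=1;return m&k
cl=lambda m:cv2.morphologyEx(m.astype(np.uint8),cv2.MORPH_CLOSE,np.ones((7,7)))>0
red=(s>110)&((h<10)|(h>170))
for n,m,z in (('tags',roi((s>55)&(h>5)&(h<25),245,130,332,262),.028),('marker',cl(roi(red,110,55,235,215)),.008),('cutter',cl(roi((s>90)&(h>15)&(h<35)|(v<50),0,10,100,216)),.012)):
    for b in wpoly(m,z,cw,o): print(n,*b)
    for b in blobs(m,z,cw,o,200): print('  rect',*b[1:])
print('fingers',proj([[*(np.array([.4005,.328])+d*np.array([np.cos(np.radians(104)),np.sin(np.radians(104))])+w*np.array([np.cos(np.radians(14)),np.sin(np.radians(14))])),.015] for d in (.0425,.057) for w in (-.012,.012)],cw,o).round())
print('tagcorner',proj([[.4005,.328,.028]],cw,o))
E
```

```text
tags 6687 [288. 197.] [397.  330.8] [399.2 331.1] [90.2 49.4] 13.9
  rect [288. 197.] [399.2 331. ] [49.4 90.2] 13.7
marker 2439 [172. 139.] [390.2 227.1] [389.  227.5] [130.7  14. ] 164.4
  rect [172. 139.] [389.  227.5] [ 13.9 130.7] 164.5
cutter 5645 [ 44. 126.] [417.4 130. ] [414.5 129.9] [155.3  28.9] 174.2
  rect [ 43. 127.] [414.6 129.9] [ 27.5 155.2] 174.9
fingers [[335. 189.]
 [331. 217.]
 [353. 191.]
 [348. 219.]]
tagcorner [[282.53917437 200.76373354]]
```

To row units: -13.7 cm is -0.1713, 0.45 cm is 0.0056, -0.126 rad is -0.0315.

Emit:
servo_tool([
  [-0.0013, 0.0056, -0.0375, -0.025],
  [-0.0013, 0.0056, -0.075, -0.0315],
  [-0.0013, 0.0056, -0.1125, -0.0315],
  [-0.0013, 0.0056, -0.1375, -0.0315],
  [-0.0013, 0.0056, -0.1563, -0.0315],
  [-0.0013, 0.0056, -0.1688, -0.0315],
  [-0.0013, 0.0056, -0.1713, -0.0315],
  [-0.0013, 0.0056, -0.1713, -0.0315],
  [-0.0013, 0.0056, -0.1713, -0.0315],
], claw=0)

```text
time: 10.75
ee_pos: [0.4001, 0.3305, 0.0056]
tcp_rot: [-179.9, 0.3, -166.2]
wrist_force: [0.8, -0.4, -0.3]
opening: 0.0856
grasp_force: 0.0
```

Emit:
servo_tool([
  [0, 0, 0, 0],
  [0, 0, 0, 0],
  [0, 0, 0, 0],
  [0, 0, 0, 0],
  [0, 0, 0, 0],
  [0, 0, 0, 0],
  [0, 0, 0, 0],
  [0, 0, 0, 0],
  [0, 0, 0, 0],
], claw=1, force=40)

```text
time: 11.5
ee_pos: [0.3998, 0.3304, 0.0052]
tcp_rot: [-179.9, 0.3, -166.2]
wrist_force: [-0.7, -0.3, 6.3]
opening: 0.0506
grasp_force: 42.8
```

To row units: -48.5 cm is -0.6063, 17.2 cm is 0.215, -1.735 rad is -0.4338.

Emit:
servo_tool([
  [0, 0, 0.0375, 0],
  [0, 0, 0.0813, 0],
  [0, 0, 0.125, 0],
  [0.0125, -0.0413, 0.1625, -0.03],
  [0.0275, -0.085, 0.1625, -0.06],
  [0.0425, -0.1288, 0.1625, -0.09],
  [0.0575, -0.1725, 0.1625, -0.12],
  [0.0738, -0.2163, 0.1625, -0.15],
  [0.09, -0.26, 0.1625, -0.18],
  [0.1063, -0.3038, 0.1625, -0.21],
  [0.1225, -0.3475, 0.1625, -0.24],
  [0.1375, -0.3913, 0.1625, -0.27],
  [0.1538, -0.435, 0.1625, -0.3],
  [0.1688, -0.4788, 0.1625, -0.33],
  [0.185, -0.5225, 0.1625, -0.36],
  [0.2, -0.5663, 0.1625, -0.39],
  [0.215, -0.6063, 0.1625, -0.42],
  [0.215, -0.6063, 0.1625, -0.4338],
  [0.215, -0.6063, 0.1625, -0.4338],
  [0.215, -0.6063, 0.1625, -0.4338],
])

```text
time: 13.17
ee_pos: [0.5711, -0.1549, 0.1338]
tcp_rot: [-179.8, 0.2, 94.5]
wrist_force: [1.1, 0.6, -0.8]
opening: 0.0505
grasp_force: 42.6
```

Emit:
servo_tool([
  [0, 0, 0, 0],
  [0, 0, 0, 0],
])

```text
time: 13.33
ee_pos: [0.5712, -0.1539, 0.1345]
tcp_rot: [-179.8, 0.2, 94.6]
wrist_force: [0.2, -0.4, -1.0]
opening: 0.0502
grasp_force: 42.6
```

```bash
python3 look.py w4
```

```text
13.3333 [ 0.5712 -0.1539  0.1345] [-179.83    0.19   94.57] [-15.    9.9   4.8  85.   -0.2  70.5]
```

View pics/w4.png

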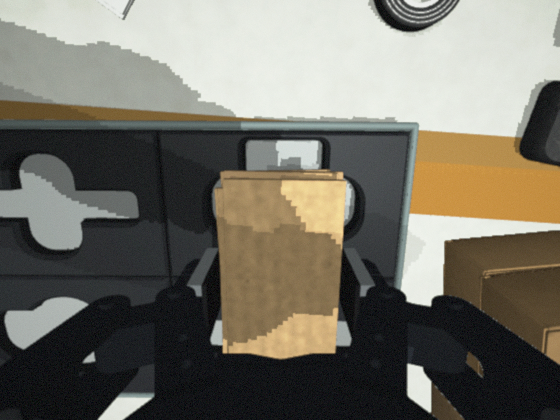

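To row units: -11.5 cm is -0.1438, -11.3 cm is -0.1413.

Emit:
servo_tool([
  [0.0013, -0.0013, -0.0313, 0],
  [0.0013, -0.0013, -0.0625, 0],
  [0.0013, -0.0013, -0.0875, 0],
  [0.0013, -0.0013, -0.1063, 0],
  [0.0013, -0.0013, -0.1188, 0],
  [0.0013, -0.0013, -0.1288, 0],
  [0.0013, -0.0013, -0.1375, 0],
  [0.0013, -0.0013, -0.1413, 0],
  [0.0013, -0.0013, -0.1438, 0],
  [0.0013, -0.0013, -0.1438, 0],
  [0.0013, -0.0013, -0.1438, 0],
])

```text
time: 14.3
ee_pos: [0.5727, -0.156, 0.0199]
tcp_rot: [-179.9, 0.2, 94.4]
wrist_force: [-0.4, 0.2, -0.8]
opening: 0.0504
grasp_force: 42.6
```

To row units: -0.15 cm is -0.0019.

Emit:
servo_tool([
  [0, 0, -0.0019, 0],
  [0, 0, -0.0019, 0],
  [0, 0, -0.0019, 0],
])

```text
time: 14.55
ee_pos: [0.5727, -0.1561, 0.0183]
tcp_rot: [-179.9, 0.2, 94.4]
wrist_force: [0.1, -0.1, 0.9]
opening: 0.0502
grasp_force: 42.6
```

To row units: 12 cm is 0.15, 9 cm is 0.1125.

Emit:
servo_tool([
  [0, 0, 0, 0],
  [0, 0, 0, 0],
  [0, 0, 0, 0],
  [0, 0, 0, 0],
  [0, 0, 0.025, 0],
  [0, 0, 0.0625, 0],
  [0, 0, 0.1125, 0],
  [0, 0, 0.15, 0],
  [0, 0, 0.15, 0],
], claw=0.24)

```text
time: 15.3
ee_pos: [0.5747, -0.1566, 0.1451]
tcp_rot: [179.7, 0.4, 94.4]
wrist_force: [1.3, -0.4, 0.2]
opening: 0.0651
grasp_force: 0.0
```

To row units: 16.6 cm is 0.2075, 7.8 cm is 0.0975.

Emit:
servo_tool([
  [0.0125, 0.0375, 0.0063, 0],
  [0.0375, 0.0813, 0.0125, 0],
  [0.0625, 0.125, 0.0125, 0],
  [0.0875, 0.1688, 0.0125, 0],
  [0.0975, 0.2, 0.0125, 0],
  [0.0975, 0.2075, 0.0125, 0],
  [0.0975, 0.2075, 0.0125, 0],
  [0.0975, 0.2075, 0.0125, 0],
  [0.0975, 0.2075, 0.0125, 0],
], claw=0)

```text
time: 16.05
ee_pos: [0.65, 0.0089, 0.1479]
tcp_rot: [-179.8, 0.2, 94.4]
wrist_force: [-0.7, 0.0, -0.0]
opening: 0.0854
grasp_force: 0.0
```

```bash
python3 look.py w5; python3 - <<'E'
from h import *
from workcell import *
import pickle
cw=get_calibration('wrist'); o=pickle.load(open('pics/w5.pkl','rb'))
h,s,v=[a.astype(int) for a in cv2.split(cv2.cvtColor(cv2.imread('pics/w5.png'),cv2.COLOR_BGR2HSV))]
print(proj([[.6525,.010,.018]],cw,o).round())
m=v<75
n,l,st,ce=cv2.connectedComponentsWithStats(m.astype(np.uint8))
for i in range(1,n):
    if st[i,4]>150: print(st[i],ce[i].round())
t=camera('top'); cv2.imwrite('pics/top1.png',t[:,:,::-1])
E
```

```text
16.05 [0.65   0.0089 0.1479] [-179.82    0.21   94.35] [ 0.9 18.3 16.3 88.2 -0.2 86.5]
[[284. 197.]]
[ 117    0   46   91 1397] [132.  35.]
[   0   15   92   40 1667] [54. 32.]
[187  22  54  91 438] [225.  78.]
[ 251  159   71   69 1667] [285. 188.]
[    0   258   560   162 65605] [276. 353.]
```

View pics/w5.png

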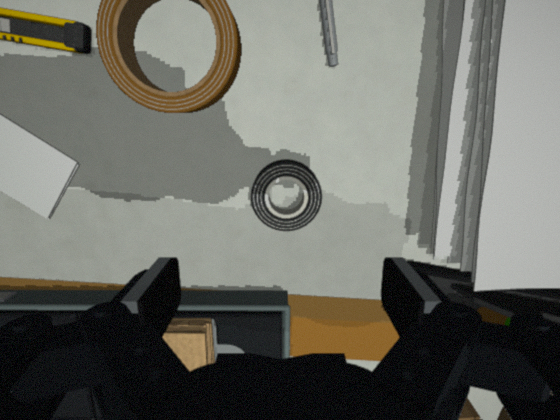

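The roll is centred at (286,196), against (284,197) predicted. The paper stack on the right and the dispenser (about col 400+) clear the finger footprint, which ends near col 357.

To row units: -14.6 cm is -0.1825, 0.15 cm is 0.0019.

Emit:
servo_tool([
  [0.005, 0.0019, -0.0375, 0],
  [0.005, 0.0019, -0.075, 0],
  [0.005, 0.0019, -0.1125, 0],
  [0.005, 0.0019, -0.1438, 0],
  [0.005, 0.0019, -0.1663, 0],
  [0.005, 0.0019, -0.1788, 0],
  [0.005, 0.0019, -0.1825, 0],
  [0.005, 0.0019, -0.1825, 0],
  [0.005, 0.0019, -0.1825, 0],
], claw=0.1)

```text
time: 16.9
ee_pos: [0.6551, 0.0112, 0.0033]
tcp_rot: [-179.9, 0.2, 94.4]
wrist_force: [1.0, -0.7, 0.5]
opening: 0.077
grasp_force: 0.0
```

Emit:
servo_tool([
  [0, 0, 0, 0],
  [0, 0, 0, 0],
  [0, 0, 0, 0],
  [0, 0, 0, 0],
  [0, 0, 0, 0],
  [0, 0, 0, 0],
], claw=1, force=40)

```text
time: 17.4
ee_pos: [0.6554, 0.0115, 0.0039]
tcp_rot: [-180.0, 0.2, 94.4]
wrist_force: [-0.9, 0.0, 5.9]
opening: 0.0582
grasp_force: 42.4
```

To row units: -29.3 cm is -0.3663, -25.5 cm is -0.3188.

Emit:
servo_tool([
  [0, 0, 0.0375, 0],
  [0, 0, 0.0813, 0],
  [0, 0, 0.125, 0],
  [-0.0288, -0.0338, 0.15, 0],
  [-0.0575, -0.0675, 0.15, 0],
  [-0.0863, -0.1013, 0.15, 0],
  [-0.115, -0.135, 0.15, 0],
  [-0.1438, -0.1675, 0.15, 0],
  [-0.1725, -0.2013, 0.15, 0],
  [-0.2013, -0.2338, 0.15, 0],
  [-0.23, -0.2663, 0.15, 0],
  [-0.2588, -0.3, 0.15, 0],
  [-0.2875, -0.3325, 0.15, 0],
  [-0.3125, -0.36, 0.15, 0],
  [-0.3188, -0.3663, 0.15, 0],
  [-0.3188, -0.3663, 0.15, 0],
  [-0.3188, -0.3663, 0.15, 0],
  [-0.3188, -0.3663, 0.15, 0],
])

```text
time: 18.9
ee_pos: [0.4001, -0.2809, 0.1221]
tcp_rot: [-179.9, 0.2, 94.4]
wrist_force: [-0.2, 0.2, -0.5]
opening: 0.0579
grasp_force: 43.3
```

```bash
python3 look.py w6
```

```text
18.9 [ 0.4001 -0.2809  0.1221] [-179.87    0.2    94.45] [-34.9  -4.2 -11.2  83.   -0.2  50.6]
```

View pics/w6.png

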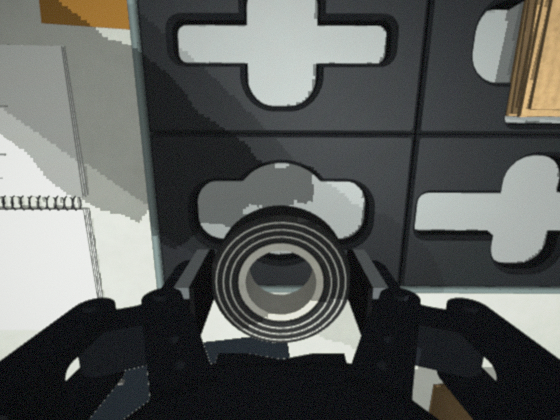

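To row units: -9.9 cm is -0.1238, -9.8 cm is -0.1225.

Emit:
servo_tool([
  [0, -0.0013, -0.0313, 0],
  [0, -0.0013, -0.0625, 0],
  [0, -0.0013, -0.085, 0],
  [0, -0.0013, -0.1, 0],
  [0, -0.0013, -0.11, 0],
  [0, -0.0013, -0.1163, 0],
  [0, -0.0013, -0.1213, 0],
  [0, -0.0013, -0.1225, 0],
  [0, -0.0013, -0.1238, 0],
  [0, -0.0013, -0.1238, 0],
])

```text
time: 19.78
ee_pos: [0.3997, -0.2826, 0.0234]
tcp_rot: [-179.9, 0.2, 94.4]
wrist_force: [-0.3, -0.4, -0.9]
opening: 0.0582
grasp_force: 43.3
```

To row units: 12 cm is 0.15, 9 cm is 0.1125.

Emit:
servo_tool([
  [0, 0, 0, 0],
  [0, 0, 0, 0],
  [0, 0, 0, 0],
  [0, 0, 0, 0],
  [0, 0, 0.025, 0],
  [0, 0, 0.0625, 0],
  [0, 0, 0.1125, 0],
  [0, 0, 0.15, 0],
  [0, 0, 0.15, 0],
], claw=0.12)

```text
time: 20.53
ee_pos: [0.4013, -0.2838, 0.1495]
tcp_rot: [179.8, 0.5, 94.4]
wrist_force: [1.1, -0.7, 0.4]
opening: 0.0751
grasp_force: 0.0
```

To row units: 41.1 cm is 0.5138, 1.35 cm is 0.0169, 1.407 rad is 0.3518.

Emit:
servo_tool([
  [0, 0.0375, 0, 0.03],
  [0.0025, 0.0813, 0, 0.06],
  [0.0038, 0.125, 0, 0.09],
  [0.005, 0.1688, 0, 0.12],
  [0.0063, 0.2125, 0, 0.15],
  [0.0075, 0.2563, 0, 0.18],
  [0.0088, 0.3, 0, 0.21],
  [0.01, 0.3438, 0, 0.24],
  [0.0125, 0.3875, 0, 0.27],
  [0.015, 0.4313, 0, 0.3],
  [0.0169, 0.475, 0, 0.33],
  [0.0169, 0.5138, 0, 0.3518],
  [0.0169, 0.5138, 0, 0.3518],
  [0.0169, 0.5138, 0, 0.3518],
  [0.0169, 0.5138, 0, 0.3518],
], claw=0.2)

```text
time: 21.78
ee_pos: [0.4128, 0.1284, 0.1428]
tcp_rot: [-179.8, 0.2, 175.0]
wrist_force: [0.1, -0.3, -0.5]
opening: 0.0683
grasp_force: 0.0
```

```bash
python3 look.py w7
```

```text
21.7833 [0.4128 0.1284 0.1428] [-179.81    0.19  175.  ] [ 17.4 -12.2 -16.   86.1  -0.2  22.4]
```

View pics/w7.png

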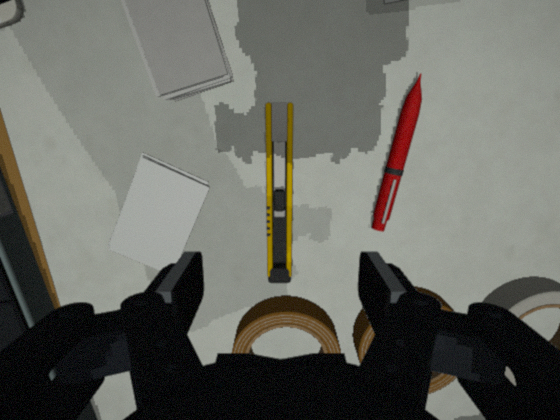

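The cutter stands upright in the view, cols 265–293 and rows 102–282, aligned with the gripper. The marker runs from (420,73) to (378,230).

```bash
python3 - <<'E'
from h import *
from workcell import get_calibration
import pickle
cw=get_calibration('wrist'); o=pickle.load(open('pics/w7.pkl','rb'))
h,s,v=[a.astype(int) for a in cv2.split(cv2.cvtColor(cv2.imread('pics/w7.png'),cv2.COLOR_BGR2HSV))]
def roi(m,x0,y0,x1,y1):
    k=np.zeros(m.shape,bool);k[y0:y1,x0:x1]=1;return m&k
cl=lambda m:cv2.morphologyEx(m.astype(np.uint8),cv2.MORPH_CLOSE,np.ones((9,9)))>0
for n,m,z in (('cutter',cl(roi((s>110)&(h>15)&(h<35)|(v<60),258,95,300,290)),.012),('marker',cl(roi((s>110)&((h<10)|(h>170)),360,60,435,240)),.008)):
    for b in wpoly(m,z,cw,o): print(n,*b)
    for b in blobs(m,z,cw,o,200): print('  rect',*b[1:])
E
```

```text
cutter 3439 [279. 205.] [422.1 127.1] [414.8 127.8] [154.4  21.6] 175.1
  rect [279. 208.] [414.8 127.8] [ 21.6 154.4] 175.1
marker 2429 [397. 156.] [389.1 227.7] [388.3 227.9] [129.7  14.4] 164.5
  rect [397. 156.] [388.3 227.9] [ 14.4 129.6] 164.5
```

To row units: -13.9 cm is -0.1738, -0.05 cm is -0.0006.

Emit:
servo_tool([
  [0.0025, -0.0006, -0.0375, 0],
  [0.0025, -0.0006, -0.075, 0],
  [0.0025, -0.0006, -0.1125, 0],
  [0.0025, -0.0006, -0.1438, 0],
  [0.0025, -0.0006, -0.1625, 0],
  [0.0025, -0.0006, -0.1713, 0],
  [0.0025, -0.0006, -0.1738, 0],
  [0.0025, -0.0006, -0.1738, 0],
  [0.0025, -0.0006, -0.1738, 0],
])

```text
time: 22.58
ee_pos: [0.4157, 0.1279, 0.005]
tcp_rot: [-179.9, 0.3, 175.0]
wrist_force: [0.3, 0.7, 1.0]
opening: 0.0683
grasp_force: 0.0
```

Emit:
servo_tool([
  [0, 0, 0, 0],
  [0, 0, 0, 0],
  [0, 0, 0, 0],
  [0, 0, 0, 0],
  [0, 0, 0, 0],
  [0, 0, 0, 0],
  [0, 0, 0, 0],
  [0, 0, 0, 0],
], claw=1, force=40)

```text
time: 23.25
ee_pos: [0.4153, 0.1283, 0.0045]
tcp_rot: [-179.9, 0.3, 175.0]
wrist_force: [-0.5, -0.6, 5.4]
opening: 0.0206
grasp_force: 39.8
```

To row units: -39.75 cm is -0.4969, -39.2 cm is -0.49, 0.164 rad is 0.041.

Emit:
servo_tool([
  [0, 0, 0.0375, 0],
  [0, 0, 0.0813, 0],
  [0, 0, 0.125, 0],
  [0.0163, -0.04, 0.15, 0.0125],
  [0.0338, -0.0813, 0.15, 0.025],
  [0.0513, -0.1225, 0.15, 0.041],
  [0.0688, -0.1638, 0.15, 0.041],
  [0.0863, -0.205, 0.15, 0.041],
  [0.1038, -0.2463, 0.15, 0.041],
  [0.1213, -0.2875, 0.15, 0.041],
  [0.1388, -0.3288, 0.15, 0.041],
  [0.1563, -0.37, 0.15, 0.041],
  [0.1738, -0.4113, 0.15, 0.041],
  [0.1913, -0.4525, 0.15, 0.041],
  [0.2075, -0.49, 0.15, 0.041],
  [0.2075, -0.4969, 0.15, 0.041],
  [0.2075, -0.4969, 0.15, 0.041],
  [0.2075, -0.4969, 0.15, 0.041],
  [0.2075, -0.4969, 0.15, 0.041],
])

```text
time: 24.83
ee_pos: [0.5806, -0.2684, 0.1238]
tcp_rot: [-179.9, 0.2, -175.5]
wrist_force: [0.0, 0.3, -0.0]
opening: 0.0209
grasp_force: 39.5
```

```bash
python3 look.py w8
```

```text
24.8333 [ 0.5806 -0.2684  0.1238] [-1.7985e+02  1.7000e-01 -1.7554e+02] [-24.8  16.3  11.2  84.7  -0.  -29.2]
```

View pics/w8.png

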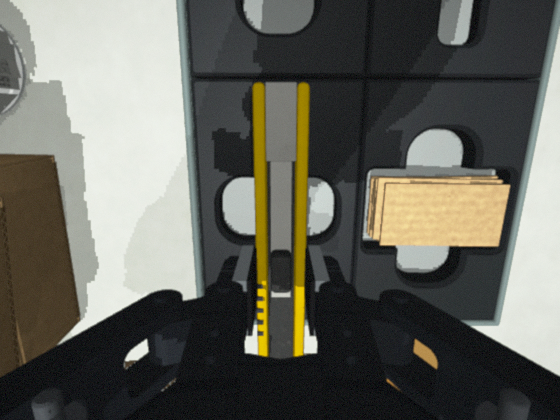

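To row units: -9.9 cm is -0.1238, -9.7 cm is -0.1213.

Emit:
servo_tool([
  [0.0006, -0.0006, -0.0313, 0],
  [0.0006, -0.0006, -0.0625, 0],
  [0.0006, -0.0006, -0.085, 0],
  [0.0006, -0.0006, -0.1, 0],
  [0.0006, -0.0006, -0.11, 0],
  [0.0006, -0.0006, -0.1163, 0],
  [0.0006, -0.0006, -0.1213, 0],
  [0.0006, -0.0006, -0.1238, 0],
  [0.0006, -0.0006, -0.1238, 0],
  [0.0006, -0.0006, -0.1238, 0],
])

```text
time: 25.72
ee_pos: [0.5817, -0.2701, 0.0256]
tcp_rot: [-179.8, 0.2, -175.6]
wrist_force: [0.5, -0.9, -0.2]
opening: 0.0206
grasp_force: 39.5
```

To row units: -0.1 cm is -0.0013.

Emit:
servo_tool([
  [0, 0, -0.0013, 0],
  [0, 0, -0.0013, 0],
])

```text
time: 25.88
ee_pos: [0.5818, -0.2702, 0.0245]
tcp_rot: [-179.8, 0.3, -175.6]
wrist_force: [0.4, 0.4, 1.8]
opening: 0.0207
grasp_force: 39.7
```

To row units: 12 cm is 0.15, 9 cm is 0.1125.

Emit:
servo_tool([
  [0, 0, 0, 0],
  [0, 0, 0, 0],
  [0, 0, 0, 0],
  [0, 0, 0, 0],
  [0, 0, 0.025, 0],
  [0, 0, 0.0625, 0],
  [0, 0, 0.1125, 0],
  [0, 0, 0.15, 0],
  [0, 0, 0.15, 0],
], claw=0.5)

```text
time: 26.63
ee_pos: [0.5834, -0.2709, 0.1515]
tcp_rot: [-179.6, 0.7, -175.6]
wrist_force: [1.0, -1.4, 1.4]
opening: 0.0427
grasp_force: 0.0
```

To row units: 49.8 cm is 0.6225, 48.5 cm is 0.6063, -0.347 rad is -0.0868.

Emit:
servo_tool([
  [-0.015, 0.0375, 0, -0.025],
  [-0.0313, 0.0813, 0, -0.05],
  [-0.0475, 0.125, 0, -0.075],
  [-0.0638, 0.1688, 0, -0.0868],
  [-0.0813, 0.2125, 0, -0.0868],
  [-0.0988, 0.2563, 0, -0.0868],
  [-0.1163, 0.3, 0, -0.0868],
  [-0.1338, 0.3438, 0, -0.0868],
  [-0.1513, 0.3875, 0, -0.0868],
  [-0.1688, 0.4313, 0, -0.0868],
  [-0.1863, 0.475, 0, -0.0868],
  [-0.2038, 0.5188, -0.0125, -0.0868],
  [-0.2213, 0.5625, -0.0188, -0.0868],
  [-0.2375, 0.6063, -0.025, -0.0868],
  [-0.2425, 0.6225, -0.025, -0.0868],
  [-0.2425, 0.6225, -0.025, -0.0868],
  [-0.2425, 0.6225, -0.025, -0.0868],
  [-0.2425, 0.6225, -0.025, -0.0868],
], claw=0.4)

```text
time: 28.13
ee_pos: [0.3876, 0.2276, 0.1239]
tcp_rot: [-179.8, 0.2, 164.5]
wrist_force: [0.5, 0.1, -0.1]
opening: 0.0516
grasp_force: 0.0
```

```bash
python3 look.py w9;python3 - <<'E'
from h import *
from workcell import get_calibration
import pickle
cw=get_calibration('wrist'); o=pickle.load(open('pics/w9.pkl','rb'))
h,s,v=[a.astype(int) for a in cv2.split(cv2.cvtColor(cv2.imread('pics/w9.png'),cv2.COLOR_BGR2HSV))]
m=cv2.morphologyEx(((s>110)&((h<10)|(h>170))).astype(np.uint8),cv2.MORPH_CLOSE,np.ones((9,9)))>0
for b in wpoly(m,.008,cw,o): print(*b)
E
```

```text
28.1333 [0.3876 0.2276 0.1239] [-179.82    0.21  164.54] [ 30.6  -9.6 -15.9  83.7  -0.3  46.1]
5038 [523.  66.] [337.9 422.7] [339.  421.9] [78.6 67.2] 12.8
2356 [280. 202.] [389.5 227.5] [388.8 227.6] [130.6  13.6] 164.4
11888 [268. 362.] [533.7 176.4] [514.7 171.8] [268.7 179.7] 79.2
6162 [ 62. 371.] [491.7 -11.2] [489.7  -3.6] [179.3  98.8] 125.1
564 [436. 314.] [522.3 333. ] [522.  334.3] [43.2 31.8] 75.3
4494 [507. 378.] [607.5 385.8] [605.5 379.9] [135.   87.7] 32.0
220 [387. 350.] [547.1 284.5] [548.6 286.6] [27.7 17.2] 72.1
359 [410. 411.] [621.5 292.9] [622.9 291.4] [43.2 22.4] 34.0
```

To row units: -12 cm is -0.15, -11.7 cm is -0.1463.

Emit:
servo_tool([
  [0.0013, 0, -0.0375, 0],
  [0.0013, 0, -0.075, 0],
  [0.0013, 0, -0.1125, 0],
  [0.0013, 0, -0.1338, 0],
  [0.0013, 0, -0.1463, 0],
  [0.0013, 0, -0.15, 0],
  [0.0013, 0, -0.15, 0],
  [0.0013, 0, -0.15, 0],
])

```text
time: 28.85
ee_pos: [0.3892, 0.2281, 0.005]
tcp_rot: [-179.9, 0.3, 164.5]
wrist_force: [0.4, 0.0, 0.8]
opening: 0.0512
grasp_force: 0.0
```

Emit:
servo_tool([
  [0, 0, 0, 0],
  [0, 0, 0, 0],
  [0, 0, 0, 0],
  [0, 0, 0, 0],
  [0, 0, 0, 0],
  [0, 0, 0, 0],
  [0, 0, 0, 0],
], claw=1, force=30)

```text
time: 29.43
ee_pos: [0.3889, 0.2284, 0.0047]
tcp_rot: [-179.9, 0.3, 164.5]
wrist_force: [-0.5, 0.1, 6.0]
opening: 0.0134
grasp_force: 30.6
```

To row units: -39.7 cm is -0.4963, -39 cm is -0.4875, 0.347 rad is 0.0868.

Emit:
servo_tool([
  [0, 0, 0.0375, 0],
  [0, 0, 0.0813, 0],
  [0, 0, 0.125, 0],
  [0, -0.0425, 0.15, 0.025],
  [0, -0.0875, 0.15, 0.05],
  [0.0013, -0.1325, 0.15, 0.075],
  [0.0013, -0.1775, 0.15, 0.0868],
  [0.0013, -0.2225, 0.15, 0.0868],
  [0.0013, -0.2675, 0.15, 0.0868],
  [0.0025, -0.3125, 0.15, 0.0868],
  [0.0025, -0.3575, 0.15, 0.0868],
  [0.0025, -0.4025, 0.15, 0.0868],
  [0.0031, -0.4475, 0.15, 0.0868],
  [0.0031, -0.4875, 0.15, 0.0868],
  [0.0031, -0.4963, 0.15, 0.0868],
  [0.0031, -0.4963, 0.15, 0.0868],
  [0.0031, -0.4963, 0.15, 0.0868],
  [0.0031, -0.4963, 0.15, 0.0868],
])

```text
time: 30.93
ee_pos: [0.3909, -0.1679, 0.1238]
tcp_rot: [-179.9, 0.2, -175.5]
wrist_force: [-0.4, 0.1, 0.2]
opening: 0.0131
grasp_force: 29.9
```

```bash
python3 look.py w10
```

```text
30.9333 [ 0.3909 -0.1679  0.1238] [-179.85    0.18 -175.54] [-23.2 -13.2 -19.   84.   -0.  -27.7]
```

View pics/w10.png

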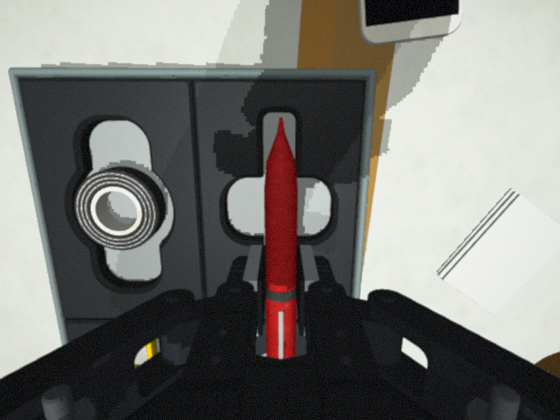

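To row units: -9.95 cm is -0.1244, -9.9 cm is -0.1238.

Emit:
servo_tool([
  [0.0006, 0, -0.0313, 0],
  [0.0006, 0, -0.0625, 0],
  [0.0006, 0, -0.085, 0],
  [0.0006, 0, -0.1, 0],
  [0.0006, 0, -0.11, 0],
  [0.0006, 0, -0.1163, 0],
  [0.0006, 0, -0.1213, 0],
  [0.0006, 0, -0.1238, 0],
  [0.0006, 0, -0.1244, 0],
  [0.0006, 0, -0.1244, 0],
  [0.0006, 0, -0.1244, 0],
])

```text
time: 31.9
ee_pos: [0.3917, -0.1691, 0.0248]
tcp_rot: [-179.8, 0.2, -175.6]
wrist_force: [0.4, -0.8, 0.4]
opening: 0.0137
grasp_force: 29.9
```

To row units: 20 cm is 0.25, 17 cm is 0.2125.

Emit:
servo_tool([
  [0, 0, -0.0006, 0],
  [0, 0, -0.0006, 0],
  [0, 0, -0.0006, 0],
  [0, 0, -0.0006, 0],
  [0, 0, 0.025, 0],
  [0, 0, 0.0625, 0],
  [0, 0, 0.1125, 0],
  [0, 0, 0.1625, 0],
  [0, 0, 0.2125, 0],
  [0.025, 0.05, 0.25, 0],
  [0.025, 0.0875, 0.25, 0],
  [0.025, 0.0875, 0.25, 0],
  [0.025, 0.0875, 0.25, 0],
  [0.025, 0.0875, 0.25, 0],
], claw=0.55)

```text
time: 33.07
ee_pos: [0.4113, -0.0989, 0.224]
tcp_rot: [-179.8, 0.2, -175.5]
wrist_force: [-1.1, -0.3, -0.6]
opening: 0.0387
grasp_force: 0.0
```

```bash
python3 look.py w11; python3 - <<'E'
from workcell import *
import cv2,numpy as np
im=camera('top')[:,:,::-1]; s=camera('scene')[:,:,::-1]
cv2.imwrite('pics/top2.png',im); 
cv2.imwrite('pics/fin.png',np.hstack([cv2.resize(im[140:325,320:455],(400,548)),cv2.resize(s[200:400,255:455],(400,548))]))
E
```

```text
33.0667 [ 0.4113 -0.0989  0.224 ] [-1.7982e+02  1.6000e-01 -1.7552e+02] [-13.4 -12.6  -7.4  95.   -0.1 -17.9]
```

View pics/w11.png

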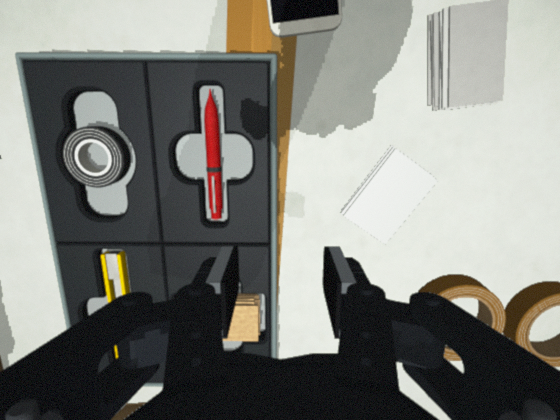

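View pics/fin.png

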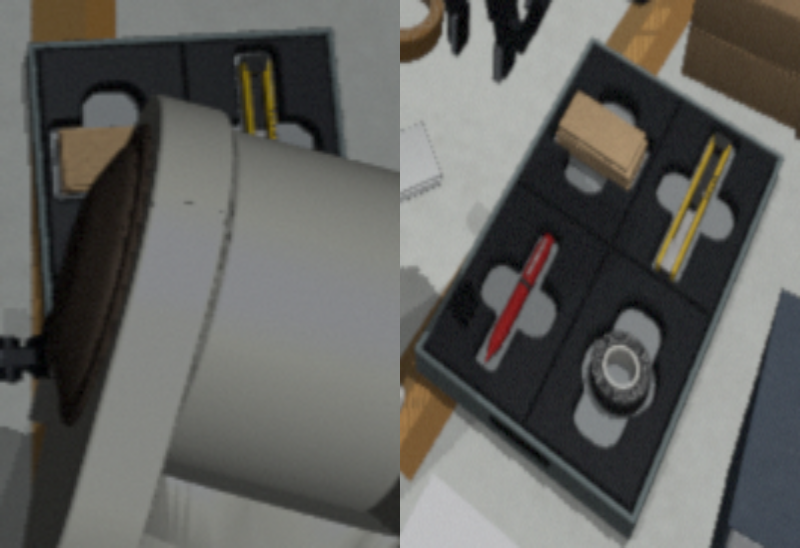

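All four look seated. I'll clear the arm and check the positions from above.

To row units: 35 cm is 0.4375, 32 cm is 0.4.

Emit:
servo_tool([
  [0, 0.05, 0, 0],
  [0, 0.1, 0, 0],
  [0, 0.15, 0, 0],
  [0, 0.2, 0, 0],
  [0, 0.25, 0, 0],
  [0, 0.3, 0, 0],
  [0, 0.35, 0, 0],
  [0, 0.4, 0, 0],
  [0, 0.4375, 0, 0],
  [0, 0.4375, 0, 0],
  [0, 0.4375, 0, 0],
  [0, 0.4375, 0, 0],
  [0, 0.4375, 0, 0],
])

```text
time: 34.3
ee_pos: [0.4117, 0.2497, 0.2242]
tcp_rot: [-179.8, 0.2, -175.7]
wrist_force: [-0.8, -0.1, -0.2]
opening: 0.0387
grasp_force: 0.0
```

```bash
python3 - <<'E'
from h import *
from workcell import *
t=camera('top')[:,:,::-1]; sc=camera('scene')[:,:,::-1]; cv2.imwrite('pics/top3.png',t); cv2.imwrite('pics/scene3.png',sc)
ct=get_calibration('top'); cs=get_calibration('scene')
cl=lambda m:cv2.morphologyEx(m.astype(np.uint8),cv2.MORPH_CLOSE,np.ones((5,5)))>0
box={'top':(337,157,436,310),'scene':(275,222,440,378)}
for nm,im,c in (('top',t,ct),('scene',sc,cs)):
    h,s,v=[a.astype(int) for a in cv2.split(cv2.cvtColor(im,cv2.COLOR_BGR2HSV))]
    x0,y0,x1,y1=box[nm];k=np.zeros(h.shape,bool);k[y0:y1,x0:x1]=1
    for n,m,z in (('marker',(s>120)&((h<8)|(h>170)),.028),('cutter',(s>120)&(h>20)&(h<35),.033),('tags',(s>70)&(h>=8)&(h<20),.041)):
        for b in wpoly(cl(m&k),z,c,None,60): print(nm,n,*b)
# pen + tape from top
big=cv2.resize(t[140:325,330:450],(520,800)); cv2.imwrite('pics/fin2.png',cv2.resize(big,(390,600)))
a=cv2.absdiff(t[140:165,185:250],cv2.imread('pics/top0.png')[140:165,185:250]); print('pen diff',a.max())
print(proj([[.4005,-.2827,.037]],ct))
E
```

```text
top marker 290 [365. 271.] [ 395.  -168.4] [ 391.9 -168.5] [127.2  12.8] 4.6
top cutter 504 [408. 189.] [ 585.6 -268.9] [ 578.  -269.6] [148.2  26.8] 5.4
top tags 867 [360. 193.] [ 571.6 -155.7] [ 573.5 -156.4] [93.6 54.5] 93.1
scene marker 315 [315. 307.] [ 393.  -170.2] [ 391.4 -170. ] [131.7  13.4] 4.6
scene cutter 456 [403. 273.] [ 577.  -272.4] [ 570.9 -272.4] [154.5  22.2] 4.5
scene tags 531 [423. 229.] [ 711.  -249.4] [ 707.8 -239.9] [97.7 59.8] 112.8
scene tags 920 [355. 250.] [ 561.1 -161.2] [ 562. -161.] [98.6 67.4] 90.6
scene tags 72 [278. 348.] [ 265.1 -171.8] [ 264.  -173.4] [29.2 15. ] 29.4
pen diff 15
[[416.78638287 269.64179609]]
```

View pics/fin2.png

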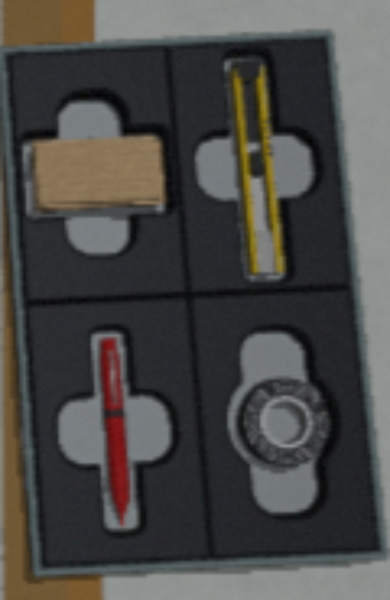

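The top view shows all four seated and centred in their cut-outs, within about 3 mm. The pen area is unchanged from the first picture.

```bash
python3 -c "
from workcell import *
print(job_done())"
```

```text
the job is handed in; nothing more can be done
None
```

I put the cutter, marker, tape roll and tags in their cut-outs and handed the job in at about 34 s; in the last top view each sits within about 3 mm of centre and the pen had not moved, but the hand-in gave no verdict.

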